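# Set out the measure and the reagent bottle

## Task

Set out the bench for the next measurement: stand the footed conical measure in the middle of the square white tile, and the small bottle with the flat-topped stopper in the middle of the round cork mat. Keep both upright and set them down gently; do not drop them.

Things in the scene. Friction and masses are not known exactly. Their poses are not given: they have to be found in the camera images.
- measure_center (a point): Centre, half-way up (47.5 mm above the underside), of the measure: loose off-white plastic cone, open at the top, 95 mm tall, widening from 32 mm diameter at 22 mm height to 48 mm at the rim (38 mm half-way), on a 16 mm stem and a round foot of 56 mm. About 70 g. z is its upright axis; yaw is free. Not the straight cup without a foot. Neighbours leave 28 mm for fingers, none over 95 mm tall.
- bottle_center (a point): Centre, half-way up (47.5 mm above the underside), of the bottle: loose, dark brown glass with a paper label, 95 mm tall; round body of 48 mm diameter up to 56 mm height, then shoulder, 22 mm neck and a flat round stopper (35 mm) that is fixed in it. About 140 g. z is its upright axis; yaw is free. Not the brown jar with the wide black lid.
- tile_top (a point): Centre of the top face of the square white glazed tile, 100 x 100 mm and 8 mm thick, fixed flat on the bench (bench top at height 0); z up, x and y along its edges.
- mat_top (a point): Centre of the top face of the round cork mat, 100 mm diameter and 8 mm thick, fixed flat on the bench; z up.

How it is judged:
By the outcome, as a careful person would: the job done as asked, in the order asked, and still so for the second after the job is handed in, with the robot touching nothing.
It also fails if it takes over 61 s, if anything falls off the work surface, if the arm or the gripper's body presses on something with over 40 N, if the wrist force passes 120 N, or if a joint passes its speed limit or range.

## Robot

A 6-joint arm with a two-finger parallel gripper is mounted at the origin on the work surface. World frame = base frame: x ahead of the robot, y to its left, z up, the work surface at z = 0. Lengths are in m, angles in degrees, forces in N, time in s.
With the tool pointing down it reaches from about 0.35 to 0.875 m from the base axis. Payload 4.2 kg.
Tool frame: the origin (TCP) lies between the finger pads; the fingertips stand 17 mm ahead of it and the grasp point (between the pads) lies 2 mm behind it; z points along the fingers, y is the direction in which the jaws open and shut (so a half turn about z gives the same grasp; the last joint's range is limited). The gripper opens to 87 mm and grips with 3 to 60 N. Pads are 19 mm wide; open, the fingers measure 117 mm over their backs; the gripper's body (75 mm by 190 mm) begins 51 mm behind the grasp point.
Start: joints at [86.78, 22.042, 0.453, 0, -68.411, -14.817], TCP at [0.193, 0.594, 0.205] pointing down, gripper open.
Joint ranges: [-179.83, 179.83], [-69.29, 118.12], [-61.27, 80.66], [-181.25, 117.63], [-171.15, -9.14], [-177.46, 177.46]. Speed limits (degrees/s): [159.86, 159.86, 180, 180, 180, 180].

## Interface

Orientations are given as a 3x3 rotation matrix whose columns are the frame's x, y, z axes.
In Python, from station import r gives the robot as it stands.
- The arm moves only by the shell command python3 -m creep 'ROWS'. ROWS is JSON, a list of rows, each a list of 7 numbers: the opening, from 0 (shut) to 1 (fully open), then the shift along the tool's x, y, z scaled (see below), then the turn, a rotation vector about the tool's x, y, z scaled (see below). A call has 1 to 5 rows; each row is the pose to reach, as a shift and turn from the pose measured when the call began, along the tool's axes at that moment, turning the shorter way round; what a row does not reach only later rows make up. The controller multiplies each number of a shift by 300 mm and each number of a turn by 180 degrees. A row lasts 1/12 s, in which the tool goes at most 41.7 mm and 7.16 degrees, less where a joint would pass 70% of its speed; a pose out of reach is approached as far as the arm can. A call with a number of a shift or a turn outside -1 to 1 is refused whole. A call with a gripper value outside its range is refused whole. The fingers move at their own pace and stop on an object; the grip force is fixed at half the most. Time passes only in rows, so rows that repeat a pose let the fingers close. It gives the time, the measured TCP pose, the force and the opening at its end, in the units of the state.
- r.sense(): the state, without advancing time (a new reading comes with each control period).
- r.capture(name): name is "scene" or "top" or "wrist"; returns the picture (480x640x3 uint8, blue, green, red); there is no depth.
- r.camera_model(name): a dict with "mtx" (3x3 intrinsics, pixels), "R" (3x3) and "t" (3): a world point X has camera coordinates R X + t; the wrist camera has in their place "mount" (4x4, takes a point from camera to tool coordinates, whose origin is the TCP and whose axes are the flange's). Camera axes: x right, y down, z forward; pixel columns grow to the right and rows downward; lengths in m; the calibration is good to about 2 mm. A picture is of the moment at which its call begins: read the wrist's pose just before it. camera_model takes no time and is no camera call.
- r.finish_job(): hands the job in, once; it reports no verdict.
Trained networks look in the newest picture that a camera, given by its name, has taken for a name from the list of things; names that differ only in an ending like _2 or _b are one class to them, and where a whole thing is asked for, a point or a joint stands for the part that bears it (a point fixed in the world has none). Each returns a list of dicts, best first, with "score" (0 to 1); they miss things now and then, are a little off and sometimes report something else, mostly with a low value. They report only what shows in the picture. A call takes as long as a camera call.
- r.recognise(camera, target): "rect" ([left, top, right, bottom] as shares, 0 to 1, of the picture: columns of its width, rows of its height, round what is visible of it).
- r.outline_of(camera, target): "pixels" (480x640 bool, what is visible of it) and "rect" ([left, top, right, bottom] as shares, 0 to 1, of the picture: columns of its width, rows of its height, round what is visible of it).
The state is a dict: "time_s": time; "joints": joint angles; "joint_velocities": joint speeds; "effort": joint torques, N m; "tcp_pos": TCP position; "ee_rot": TCP orientation; "wrist_force": force on the tool from outside, world axes, zero at the start; "moment": the same for the moment, N m; "gripper_width": opening from 0.0 (shut) to 1.0 (fully open).
Only numpy, scipy, OpenCV 4.12 (cv2) and the standard library are available. Lean on these libraries where they do the work, as an engineer would, in place of code of your own. Each camera call takes 0.05 s, during which the arm holds its last target.

## Working session

There is one attempt and no reset: what is moved stays moved. The work goes in short steps, Python scripts to look and compute and a shell command to move; the robot and the scene stay as the last step left them, time stands still between calls to the robot, and variables do not carry over. Pictures are saved under pics/ and viewed, and the job is handed in when it is done.

```bash
mkdir -p pics; ls
python3 - <<'E'
from station import r
import cv2,numpy as np
s=r.sense();print({k:np.round(v,3).tolist() for k,v in s.items()})
for n in("scene","top","wrist"):
    cv2.imwrite(f"pics/{n}0.png",r.capture(n))
    m=r.camera_model(n);print(n,{k:np.round(v,4).tolist() for k,v in m.items()})
    for t in("measure_center","bottle_center","tile_top","mat_top"):
        try:print(t,[(round(d["score"],2),(np.array(d["rect"])*[640,480,640,480]).round().tolist()) for d in r.outline_of(n,t)[:3]])
        except Exception as e:print(t,e)
print(r.sense()["time_s"])
E
```

```text
pics
{'time_s': 0.0, 'joints': [86.778, 22.089, 0.379, -0.029, -68.41, -14.816], 'joint_velocities': [0.071, 0.078, -0.005, 0.004, -0.043, 0.024], 'effort': [0.0, -39.066, 18.74, 4.22, 0.011, -0.0], 'tcp_pos': [0.193, 0.594, 0.204], 'ee_rot': [[0.951, -0.31, -0.001], [-0.31, -0.951, -0.002], [0.0, 0.002, -1.0]], 'wrist_force': [0.732, -0.453, -0.42], 'moment': [-0.008, 0.02, -0.024], 'gripper_width': 1.002}
scene {'mtx': [[463.3662, 0.0, 315.6486], [0.0, 463.3662, 244.1068], [0.0, 0.0, 1.0]], 'R': [[0.6893, 0.7245, -0.0064], [0.5977, -0.5737, -0.56], [-0.4094, 0.3822, -0.8284]], 't': [-0.3883, -0.2912, 1.1557]}
measure_center [(0.95, [177.0, 360.0, 219.0, 411.0])]
bottle_center []
tile_top [(0.9, [339.0, 156.0, 396.0, 201.0])]
mat_top []
top {'mtx': [[585.1182, 0.0, 330.2563], [0.0, 585.1182, 235.9751], [0.0, 0.0, 1.0]], 'R': [[-0.0065, -1.0, -0.0065], [-0.986, 0.0075, -0.1664], [0.1664, 0.0054, -0.986]], 't': [0.0003, 0.5385, 1.1573]}
measure_center [(0.62, [458.0, 181.0, 492.0, 218.0])]
bottle_center [(0.61, [351.0, 177.0, 375.0, 206.0])]
tile_top [(0.59, [183.0, 248.0, 236.0, 296.0])]
mat_top [(0.65, [411.0, 252.0, 455.0, 296.0])]
wrist {'mtx': [[398.965, 0.0, 322.7706], [0.0, 398.965, 248.9574], [0.0, 0.0, 1.0]], 'mount': [[-0.0014, -0.9537, -0.3006, 0.0824], [1.0, -0.0009, -0.0018, 0.0005], [0.0014, -0.3006, 0.9537, -0.1795], [0.0, 0.0, 0.0, 1.0]]}
measure_center []
bottle_center []
tile_top []
mat_top []
0.75
```

View pics/scene0.png

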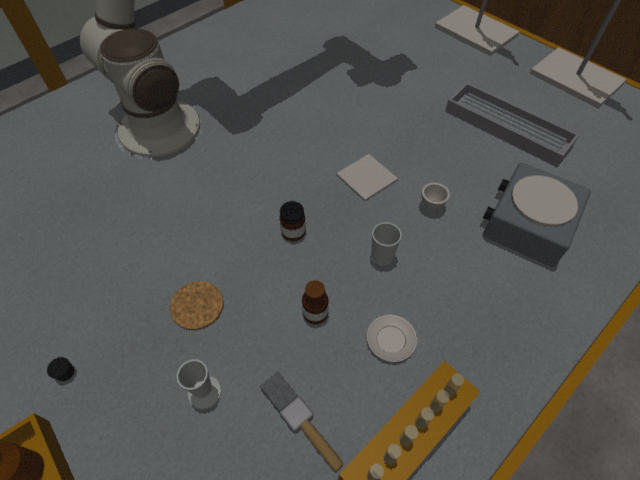

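View pics/top0.png

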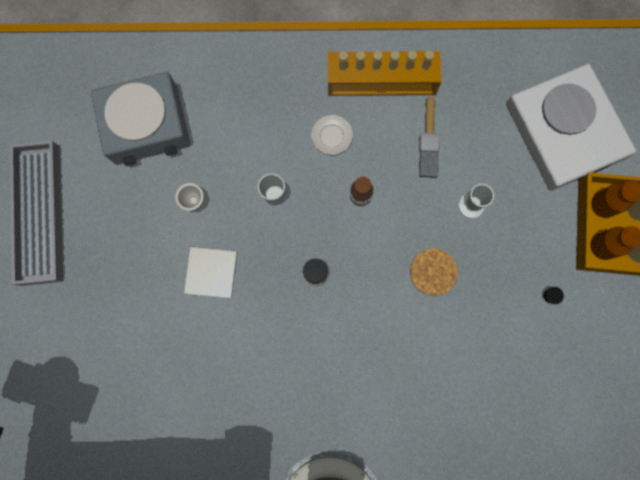

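View pics/wrist0.png

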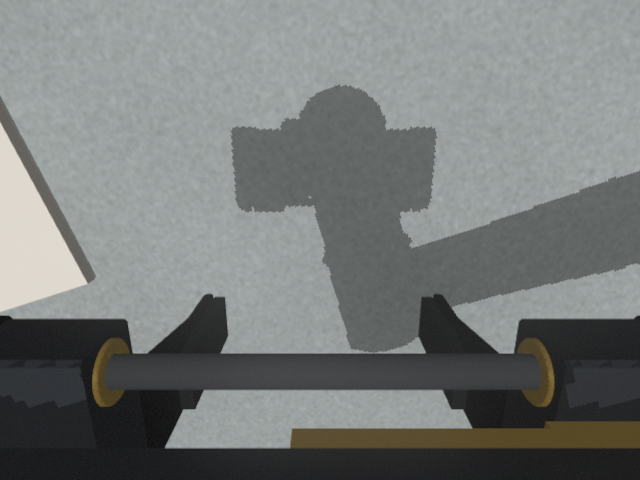

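The top view shows the bottle at (362,190), the measure at (475,200), the mat at (434,272) and the tile at (211,272). In the scene view the bottle is at (315,302) and the measure at (198,385). Next I'll fit the models to the masks.

```bash
cat > h.py <<'E'
import numpy as np,cv2
from scipy.optimize import least_squares
from station import r
def proj(n,X):
    m=r.camera_model(n);X=np.atleast_2d(X);c=X@np.array(m["R"]).T+np.array(m["t"]);p=c@np.array(m["mtx"]).T
    return p[:,:2]/p[:,2:]
def rev(prof):
    a=np.linspace(0,2*np.pi,73)
    return np.concatenate([np.c_[q*np.cos(a),q*np.sin(a),0*a+z] for q,z in prof])
MEAS=rev([(.028,0),(.028,.004),(.008,.008),(.008,.022),(.016,.022),(.024,.095)])
BOT=rev([(.024,0),(.024,.056),(.011,.07),(.0175,.085),(.0175,.095)])
MAT=rev([(.05,0),(.05,.008)])
TILE=np.array([[a,b,z] for a in(-.05,.05) for b in(-.05,.05) for z in(0,.008)])
def box(n,X):
    p=proj(n,X);return np.r_[p.min(0),p.max(0)]
def fit(M,obs,x0,z=0):
    f=lambda x:np.concatenate([box(n,M+[x[0],x[1],z])-b for n,b in obs])
    s=least_squares(f,x0);return s.x,f(s.x).round(1)
E
python3 - <<'E'
from h import *
for n in("scene","top"):
    im=r.capture(n)
    for t,M in(("measure_center",MEAS),("bottle_center",BOT),("mat_top",MAT)):
        o=r.outline_of(n,t)
        if o:
            ys,xs=np.where(o[0]["pixels"]);b=np.array([xs.min(),ys.min(),xs.max()+1,ys.max()+1])-.5
            print(n,t,o[0]["score"],b,*fit(M,[(n,b)],[.5,0]))
    o=r.outline_of(n,"tile_top")
    if o:
        c,_=cv2.findContours(o[0]["pixels"].astype(np.uint8),0,1);q=max(c,key=cv2.contourArea)
        print(n,"tile",cv2.boxPoints(cv2.minAreaRect(q)).round(1).tolist(),*[q[:,0][np.argmax(f(q[:,0]))].tolist() for f in(lambda p:p[:,0],lambda p:-p[:,0],lambda p:p[:,1],lambda p:-p[:,1])])
    sub=im[270:420,150:350] if n=="scene" else im[160:310,320:520]
    cv2.imwrite(f"pics/z_{n}.png",cv2.resize(sub,None,fx=4,fy=4,interpolation=2))
print(r.sense()["time_s"])
E
```

```text
scene measure_center 0.59 [176.5 359.5 219.5 409.5] [ 0.61312568 -0.3086748 ] [-1.1 -0.3  1.2  0.2]
scene bottle_center 0.7 [300.5 280.5 328.5 324.5] [ 0.63565459 -0.07107435] [ 0.5 -0.6 -0.5  0.6]
scene mat_top 0.63 [169.5 281.5 221.5 330.5] [ 0.46969028 -0.22328954] [-1.2 -0.4  1.2  0.3]
scene tile [[336.29998779296875, 173.5], [375.29998779296875, 147.5], [396.3999938964844, 179.10000610351562], [357.3999938964844, 205.10000610351562]] [395, 180] [337, 174] [363, 199] [366, 156]
top measure_center 0.94 [458.5 182.5 492.5 217.5] [ 0.61200575 -0.30503541] [-1.1  0.   1.  -0. ]
top bottle_center 0.61 [349.5 175.5 373.5 205.5] [ 0.63547979 -0.06944927] [ 0.  -0.3 -0.   0.3]
top mat_top 0.71 [408.5 247.5 457.5 295.5] [ 0.4682391 -0.2186563] [ 0.4  0.1 -0.4 -0.1]
top tile [[183.6999969482422, 293.1000061035156], [188.1999969482422, 245.6999969482422], [237.6999969482422, 250.3000030517578], [233.3000030517578, 297.79998779296875]] [237, 258] [184, 290] [225, 297] [191, 247]
1.25
```

View pics/z_scene.png

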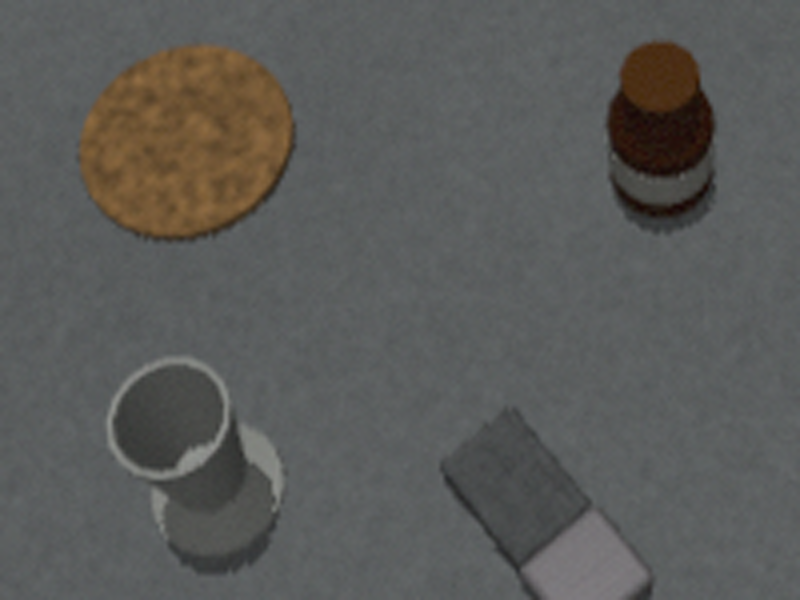

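View pics/z_top.png

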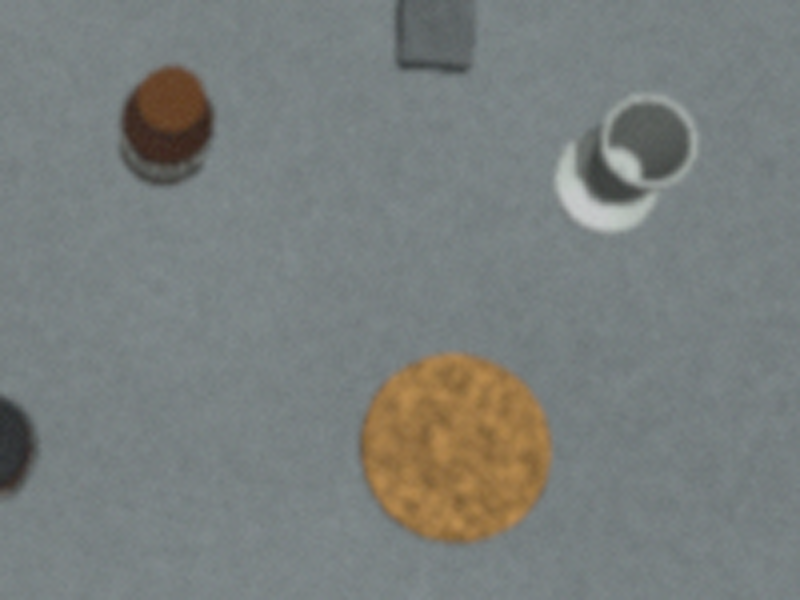

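```bash
cat >> h.py <<'E'
from scipy.spatial.transform import Rotation as Ro
def ray(n,px,z):
    m=r.camera_model(n);R=np.array(m["R"]);t=np.array(m["t"]);d=R.T@np.linalg.solve(np.array(m["mtx"]),[*px,1]);c=-R.T@t
    return c+d*(z-c[2])/d[2]
R0=np.array([[.951,-.31,0],[-.31,-.951,0],[0,0,-1.]]);R0/=np.linalg.norm(R0,axis=0)
def to(p,Rt=R0):
    s=r.sense();R=np.array(s["ee_rot"]);d=np.array(p)-s["tcp_pos"]
    print("t",round(s["time_s"],2),"pos",np.round(s["tcp_pos"],4),"F",np.round(s["wrist_force"],1),"w",round(s["gripper_width"],3),"| dist",np.linalg.norm(d).round(3),"shift",(R.T@d/.3).round(3),"turn",(Ro.from_matrix(R.T@Rt).as_rotvec()/np.pi).round(4))
E
python3 - <<'E'
from h import *
for n,q in(("top",[[183.7,293.1],[188.2,245.7],[237.7,250.3],[233.3,297.8]]),("scene",[[395.5,180],[337,174.5],[363,197],[366,156]])):
    print(n,np.mean([ray(n,p,.008) for p in q],0).round(4))
# refine by colour
for n,(x0,y0,x1,y1) in(("top",(170,232,255,315)),("scene",(325,145,410,212))):
    g=cv2.cvtColor(r.capture(n),6)[y0:y1,x0:x1]
    _,b=cv2.threshold(g,0,255,cv2.THRESH_OTSU)
    c,_=cv2.findContours(b,0,1);q=max(c,key=cv2.contourArea);M=cv2.moments(q)
    k=cv2.approxPolyDP(q,5,True)[:,0]+[x0,y0]
    print(n,k.tolist(),np.mean([ray(n,p,.008) for p in k],0).round(4),ray(n,(M["m10"]/M["m00"]+x0,M["m01"]/M["m00"]+y0),.008))
to([.612,-.307,.2])
E
```

```text
top [0.4709 0.2483 0.008 ]
scene [0.4716 0.2426 0.008 ]
top [[190, 248], [184, 292], [229, 297], [235, 252]] [0.4697 0.2508 0.008 ] [0.4695509  0.24988505 0.008     ]
scene [[369, 154], [337, 173], [364, 198], [396, 178]] [0.471  0.2471 0.008 ] [0.47224114 0.24671002 0.008     ]
t 1.35 pos [0.1935 0.5943 0.2049] F [ 0.6 -0.3  0.2] w 0.998 | dist 0.994 shift [2.257 2.425 0.016] turn [-0.     -0.      0.0001]
```

```bash
for i in 1; do python3 -m creep '[[1,0.93,1,0,0,0,0],[1,0.93,1,0,0,0,0],[1,0.93,1,0,0,0,0],[1,0.93,1,0,0,0,0],[1,0.93,1,0,0,0,0]]'; done; python3 -c "from h import *;to([.612,-.307,.2])"
```

```text
time_s: 1.77
tcp_pos: [0.2816, 0.4035, 0.205]
ee_rot: [[0.951, -0.309, 0.0], [-0.309, -0.951, 0.0], [0.0, -0.0, -1.0]]
wrist_force: [1.2, -0.0, -0.5]
gripper_width: 0.999
t 1.77 pos [0.2816 0.4035 0.205 ] F [ 1.2 -0.  -0.5] w 0.999 | dist 0.784 shift [1.779 1.912 0.016] turn [-0.0001 -0.      0.0003]
```

```bash
python3 -m creep '[[1,0.93,1,0,0,0,0],[1,0.93,1,0,0,0,0],[1,0.93,1,0,0,0,0],[1,0.93,1,0,0,0,0],[1,0.93,1,0,0,0,0]]' >/dev/null;  python3 -m creep '[[1,0.93,1,0,0,0,0],[1,0.93,1,0,0,0,0],[1,0.93,1,0,0,0,0],[1,0.93,1,0,0,0,0],[1,0.93,1,0,0,0,0]]'; python3 -c "from h import *;to([.612,-.307,.2])"
```

```text
time_s: 2.6
tcp_pos: [0.4571, 0.0253, 0.2056]
ee_rot: [[0.951, -0.308, 0.003], [-0.308, -0.951, 0.002], [0.002, -0.002, -1.0]]
wrist_force: [2.0, 0.8, 1.1]
gripper_width: 1.004
t 2.6 pos [0.4571 0.0253 0.2056] F [2.  0.8 1.1] w 1.004 | dist 0.367 shift [0.832 0.895 0.018] turn [-0.0008 -0.0006  0.0007]
```

```bash
python3 -m creep '[[1,0.832,0.895,0,0,0,0],[1,0.832,0.895,0,0,0,0],[1,0.832,0.895,0,0,0,0],[1,0.832,0.895,0,0,0,0],[1,0.832,0.895,0,0,0,0]]' >/dev/null;  python3 -m creep '[[1,0.36,0.385,0,0,0,0],[1,0.36,0.385,0,0,0,0],[1,0.36,0.385,0,0,0,0],[1,0.36,0.385,0,0,0,0],[1,0.36,0.385,0,0,0,0]]'
python3 - <<'E'
from h import *
to([.612,-.307,.2])
s=r.sense();im=r.capture("wrist");cv2.imwrite("pics/w1.png",im)
o=r.outline_of("wrist","measure_center")
print(o and (o[0]["score"],np.array(o[0]["rect"])*[640,480,640,480]))
E
```

```text
time_s: 3.43
tcp_pos: [0.6133, -0.3125, 0.203]
ee_rot: [[0.95, -0.313, 0.002], [-0.313, -0.95, 0.0], [0.002, -0.001, -1.0]]
wrist_force: [-0.3, 0.2, 0.7]
gripper_width: 0.998
t 3.43 pos [ 0.6133 -0.3125  0.203 ] F [-0.3  0.2  0.7] w 0.998 | dist 0.006 shift [-0.01  -0.016  0.01 ] turn [-0.0003 -0.0005 -0.0011]
(0.63, array([284.288, 185.088, 349.312, 270.816]))
```

View pics/w1.png

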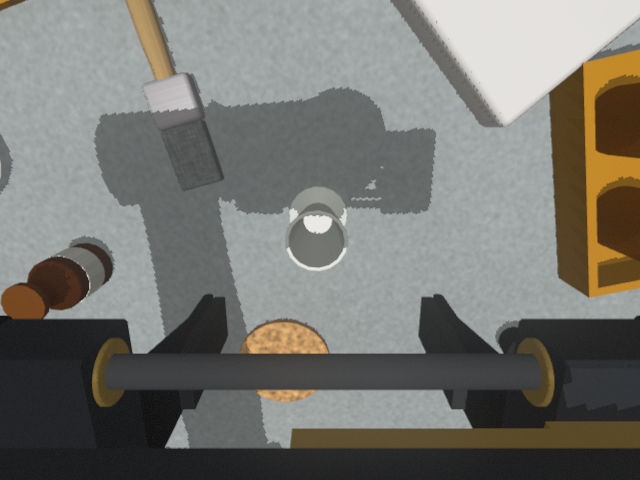

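The wrist view shows the measure at about (317,230), its rim centred near (317,240) and its foot near (317,210). The bottle is at lower left and the mat at (285,360).

```bash
cat >> h.py <<'E'
def wproj(s,X):
    m=r.camera_model("wrist");A=np.array(m["mount"]);T=(np.atleast_2d(X)-s["tcp_pos"])@np.array(s["ee_rot"])
    c=(T-A[:3,3])@A[:3,:3];p=c@np.array(m["mtx"]).T;return p[:,:2]/p[:,2:]
def wfit(s,M,b,x0,z=0):
    def f(x):
        p=wproj(s,M+[x[0],x[1],z]);return np.r_[p.min(0),p.max(0)]-b
    q=least_squares(f,x0);return q.x.round(4),f(q.x).round(1)
E
python3 - <<'E'
from h import *
s=r.sense()
print(wfit(s,MEAS,[285,185.5,348.5,270],[.61,-.3]))
a,_=wfit(s,rev([(.024,.095)]),[286,211,348,270],[.61,-.3]);print(a)
E
```

```text
(array([ 0.6115, -0.303 ]), array([-0.1, -0.6,  0.1,  0.6]))
[ 0.611 -0.303]
```

```bash
python3 -c "from h import *;to([.612,-.304,.056])"
```

```text
t 3.53 pos [ 0.6118 -0.3081  0.2039] F [0.6 0.3 0.7] w 0.999 | dist 0.148 shift [-0.004 -0.012  0.493] turn [-0.0008 -0.0001 -0.0001]
```

```bash
python3 -m creep '[[1,-0.002,-0.008,0.12,0,0,0],[1,-0.002,-0.008,0.2,0,0,0],[1,-0.002,-0.008,0.25,0,0,0],[1,-0.002,-0.008,0.25,0,0,0]]'
python3 - <<'E'
from h import *
s=r.sense();im=r.capture("wrist");s2=r.sense();print(s["tcp_pos"],s2["tcp_pos"])
cv2.imwrite("pics/w2.png",im)
to([.612,-.3055,.056])
E
```

```text
time_s: 3.87
tcp_pos: [0.6092, -0.3029, 0.1249]
ee_rot: [[0.951, -0.309, -0.007], [-0.309, -0.951, 0.006], [-0.008, -0.003, -1.0]]
wrist_force: [0.3, 0.5, -0.3]
gripper_width: 1.002
[ 0.60919568 -0.3029056   0.12493066] [ 0.61071315 -0.30385728  0.12761866]
t 3.92 pos [ 0.6107 -0.3039  0.1276] F [ 0.3 -0.   0.4] w 0.999 | dist 0.072 shift [0.007 0.004 0.239] turn [-0.0008  0.0012  0.0003]
```

View pics/w2.png

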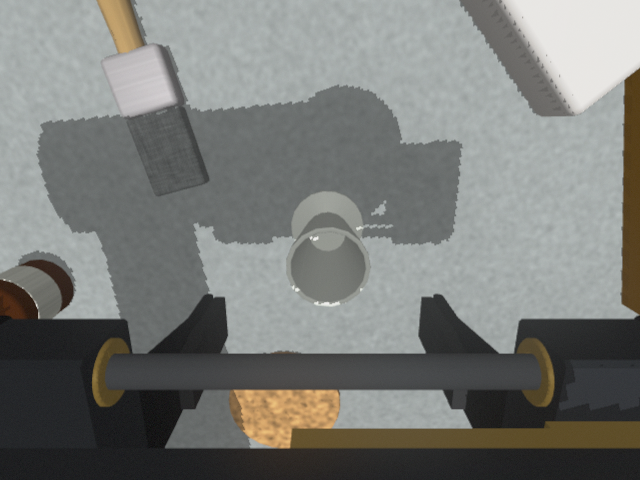

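```bash
python3 - <<'E'
from h import *
s={"tcp_pos":np.array([.6092,-.3029,.1249]),"ee_rot":np.array([[0.951,-0.309,-0.007],[-0.309,-0.951,0.006],[-0.008,-0.003,-1.0]])}
print(wfit(s,rev([(.024,.095)]),[287,228,370,306],[.61,-.3]))
to([.612,-.3045,.056])
E
python3 -m creep '[[1,0.007,0.002,0.08,0,0,0],[1,0.007,0.002,0.15,0,0,0],[1,0.007,0.002,0.21,0,0,0],[1,0.007,0.002,0.235,0,0,0],[1,0.007,0.002,0.238,0,0,0]]'; python3 -c "from h import *;to([.612,-.3045,.056])"
```

```text
(array([ 0.6127, -0.3074]), array([-1.5, -1.1,  1.5,  1.4]))
t 3.92 pos [ 0.6107 -0.3039  0.1276] F [ 0.3 -0.   0.4] w 0.999 | dist 0.072 shift [0.006 0.001 0.239] turn [-0.0008  0.0012  0.0003]
time_s: 4.33
tcp_pos: [0.6122, -0.3041, 0.0562]
ee_rot: [[0.951, -0.308, -0.004], [-0.308, -0.951, 0.004], [-0.005, -0.002, -1.0]]
wrist_force: [0.3, 0.2, 0.1]
gripper_width: 1.002
t 4.33 pos [ 0.6122 -0.3041  0.0562] F [0.3 0.2 0.1] w 1.002 | dist 0.0 shift [-0.     0.001  0.001] turn [-0.0007  0.0015  0.0007]
```

```bash
python3 -m creep '[[1,0,0.006,0,0,0,0],[0.7,0,0.006,0,0,0,0],[0.6,0,0.006,0,0,0,0],[0.55,0,0.006,0,0,0,0],[0.5,0,0.006,0,0,0,0]]';python3 - <<'E'
from h import *
cv2.imwrite("pics/w3.png",r.capture("wrist"))
E
```

```text
time_s: 4.75
tcp_pos: [0.6121, -0.306, 0.0572]
ee_rot: [[0.951, -0.308, -0.002], [-0.308, -0.951, 0.003], [-0.003, -0.002, -1.0]]
wrist_force: [0.2, -0.0, 0.4]
gripper_width: 0.785
```

View pics/w3.png

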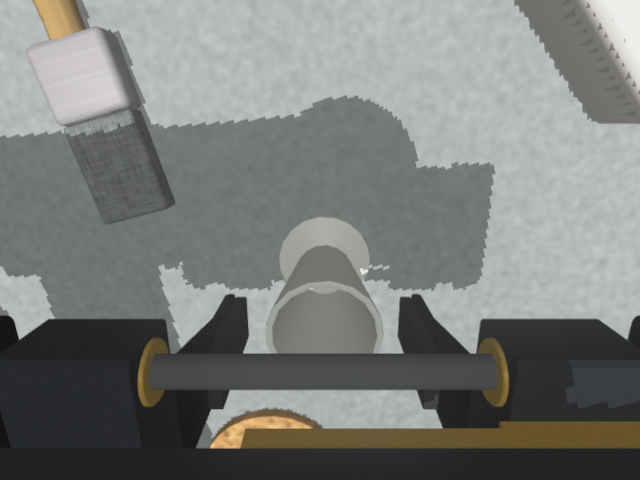

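The measure sits centred between the fingers: rim at 267–383, fingers at 248 and 399. I'll close the gripper now.

```bash
python3 -m creep '[[0.4,0,0,0,0,0,0],[0.3,0,0,0,0,0,0],[0.2,0,0,0,0,0,0],[0,0,0,0,0,0,0],[0,0,0,0,0,0,0]]'; python3 -m creep '[[0,0,0,0,0,0,0],[0,0,0,0,0,0,0],[0,0,0,0,0,0,0]]'
python3 - <<'E'
from h import *
cv2.imwrite("pics/w4.png",r.capture("wrist"));to([.4705,.2482,.2])
E
```

```text
time_s: 5.22
tcp_pos: [0.612, -0.3062, 0.0571]
ee_rot: [[0.951, -0.308, -0.002], [-0.308, -0.951, 0.003], [-0.003, -0.002, -1.0]]
wrist_force: [0.0, -0.7, 1.1]
gripper_width: 0.534
time_s: 5.47
tcp_pos: [0.612, -0.3062, 0.0571]
ee_rot: [[0.951, -0.308, -0.002], [-0.308, -0.951, 0.003], [-0.003, -0.002, -1.0]]
wrist_force: [0.3, -0.5, 0.9]
gripper_width: 0.532
t 5.52 pos [ 0.612  -0.3062  0.0571] F [-0.2 -0.4  1.3] w 0.537 | dist 0.59 shift [-1.019 -1.614 -0.47 ] turn [-0.0007  0.001   0.0007]
```

View pics/w4.png

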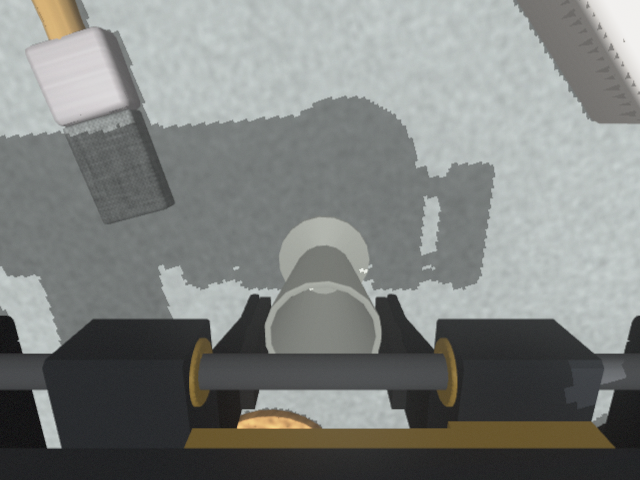

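```bash
python3 -m creep '[[0,0,0,-0.03,0,0,0],[0,0,0,-0.08,0,0,0],[0,0,0,-0.14,0,0,0],[0,0,0,-0.2,0,0,0],[0,0,0,-0.24,0,0,0]]';  python3 - <<'E'
from h import *
cv2.imwrite("pics/w5.png",r.capture("wrist"));to([.4705,.2482,.2])
im=r.capture("scene");cv2.imwrite("pics/s5.png",cv2.resize(im[300:460,120:320],None,fx=4,fy=3.75))
E
```

```text
time_s: 5.93
tcp_pos: [0.6129, -0.3066, 0.1315]
ee_rot: [[0.952, -0.308, 0.0], [-0.308, -0.952, 0.002], [-0.001, -0.002, -1.0]]
wrist_force: [2.2, -0.7, -0.4]
gripper_width: 0.539
t 5.98 pos [ 0.6141 -0.3072  0.134 ] F [0.4 0.2 1.5] w 0.534 | dist 0.577 shift [-1.024 -1.615 -0.222] turn [-0.0005 -0.0012  0.0009]
```

View pics/w5.png

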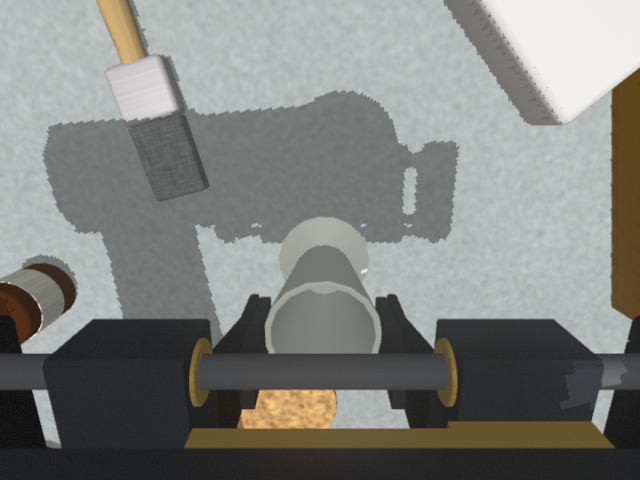

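View pics/s5.png

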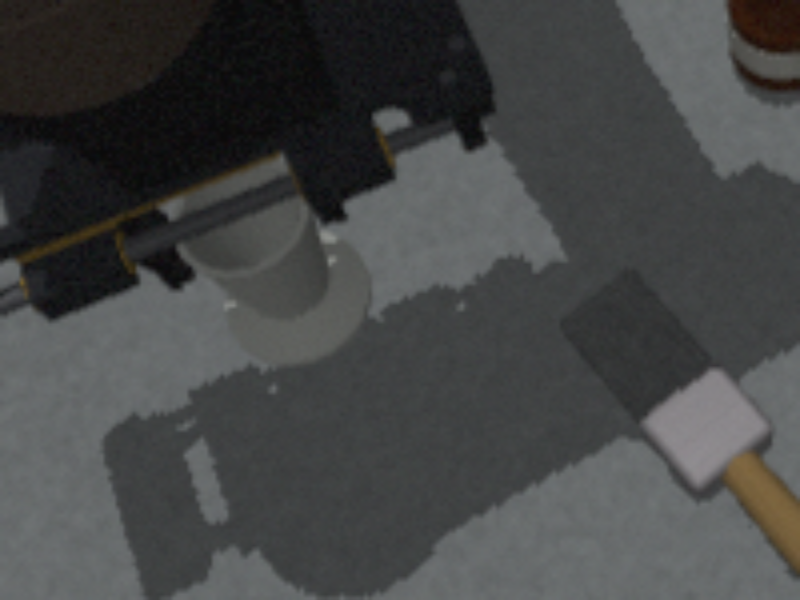

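The measure came up with the gripper: rim 265–381 and foot top at 217 are unchanged from before the lift. I'll compute where it sits in the tool frame.

```bash
python3 - <<'E'
from h import *
s={"tcp_pos":np.array([.612,-.3062,.0571]),"ee_rot":np.array([[0.951,-0.308,-0.002],[-0.308,-0.951,0.003],[-0.003,-0.002,-1.0]])}
rim=rev([(.024,.095)]);ft=rev([(.028,.003)])
def f(x):
    a=wproj(s,rim+[x[0],x[1],x[2]]);b=wproj(s,ft+[x[0],x[1],x[2]])
    return [a[:,0].min()-265,a[:,0].max()-381,a[:,1].min()-281,b[:,0].min()-279,b[:,0].max()-369,b[:,1].min()-217]
for z in (None,):
    q=least_squares(f,[.61,-.306,0]);print(q.x,np.round(f(q.x),1), s["ee_rot"].T@(q.x-s["tcp_pos"]))
to([.4705,.2482,.2])
E
python3 -m creep '[[0,-0.55,-0.88,-0.2,0,0,0],[0,-0.55,-0.88,-0.2,0,0,0],[0,-0.55,-0.88,-0.2,0,0,0],[0,-0.55,-0.88,-0.2,0,0,0],[0,-0.55,-0.88,-0.2,0,0,0]]'
```

```text
[ 0.61142187 -0.30647811 -0.0041592 ] [-0.2  0.7 -0.2  0.2 -1.   0.4] [-0.00028037  0.00056507  0.06125952]
t 6.03 pos [ 0.6138 -0.3069  0.1323] F [1.  0.  0.4] w 0.532 | dist 0.577 shift [-1.023 -1.614 -0.225] turn [-0.0006 -0.0009  0.0008]
time_s: 6.45
tcp_pos: [0.5616, -0.1066, 0.1697]
ee_rot: [[0.951, -0.308, 0.001], [-0.308, -0.951, 0.001], [0.0, -0.002, -1.0]]
wrist_force: [1.2, 0.4, -0.2]
gripper_width: 0.538
```

```bash
python3 -c "from h import *;to([.4705,.2482,.18])"; python3 -m creep '[[0,-0.58,-0.98,-0.04,0,0,0],[0,-0.58,-0.98,-0.04,0,0,0],[0,-0.58,-0.98,-0.04,0,0,0],[0,-0.58,-0.98,-0.04,0,0,0],[0,-0.58,-0.98,-0.04,0,0,0]]'; python3 -c "from h import *;to([.4705,.2482,.18])"
```

```text
t 6.45 pos [ 0.5616 -0.1066  0.1697] F [ 1.2  0.4 -0.2] w 0.538 | dist 0.366 shift [-0.654 -1.031 -0.033] turn [-0.0005 -0.0001  0.0005]
time_s: 6.87
tcp_pos: [0.5153, 0.0964, 0.1768]
ee_rot: [[0.951, -0.309, -0.001], [-0.309, -0.951, 0.001], [-0.001, -0.001, -1.0]]
wrist_force: [0.5, -0.6, -1.0]
gripper_width: 0.532
t 6.87 pos [0.5153 0.0964 0.1768] F [ 0.5 -0.6 -1. ] w 0.532 | dist 0.158 shift [-0.298 -0.435 -0.01 ] turn [-0.0003  0.0004  0.0004]
```

```bash
python3 -m creep '[[0,-0.08,-0.11,0,0,0,0],[0,-0.16,-0.22,0,0,0,0],[0,-0.23,-0.33,0,0,0,0],[0,-0.28,-0.41,0,0,0,0],[0,-0.298,-0.435,0,0,0,0]]'; python3 -m creep '[[0,0,0,0,0,0,0],[0,0,0,0,0,0,0]]' >/dev/null
python3 - <<'E'
from h import *
s=r.sense();im=r.capture("wrist");cv2.imwrite("pics/w6.png",im);cv2.imwrite("pics/t6.png",r.capture("top"))
to([.4705,.2482,.18])
E
```

```text
time_s: 7.28
tcp_pos: [0.4691, 0.2514, 0.1761]
ee_rot: [[0.952, -0.305, -0.002], [-0.305, -0.952, 0.001], [-0.002, -0.0, -1.0]]
wrist_force: [0.7, -0.5, -0.3]
gripper_width: 0.538
t 7.55 pos [0.469  0.2502 0.1755] F [ 0.4 -0.7 -0.1] w 0.536 | dist 0.005 shift [ 0.007  0.005 -0.015] turn [0.0002 0.001  0.0013]
```

View pics/w6.png

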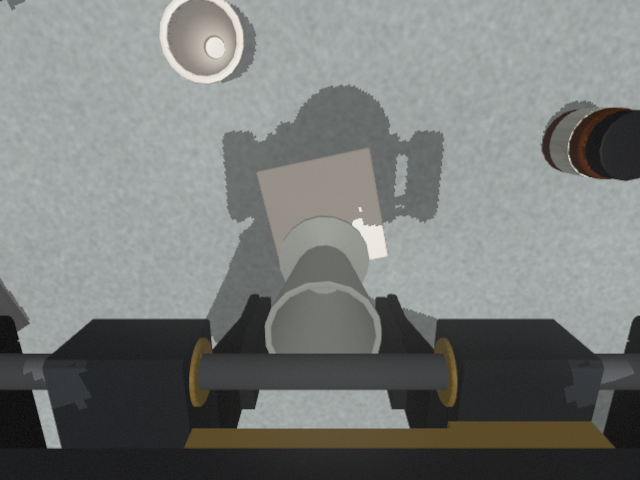

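In this view the tile's corners are at (257,172), (370,148) and (387,256). I'll back-project the diagonal.

Run:
```python
from h import *
s=r.sense();m=r.camera_model("wrist");A=np.array(m["mount"]);R=np.array(s["ee_rot"])
def wray(p,z):
    d=R@A[:3,:3]@np.linalg.solve(np.array(m["mtx"]),[*p,1]);c=R@A[:3,3]+s["tcp_pos"];return (c+d*(z-c[2])/d[2])
P=[wray(p,.008) for p in((257,172),(370,148),(387,257))]
print(np.round(P,4),(P[0]+P[2])/2,np.linalg.norm(P[0]-P[1]),np.linalg.norm(P[1]-P[2]))
for i in (0,1): print(np.degrees(np.arctan2(*(P[i+1]-P[i])[1::-1])))
to([.4705,.2482,.073])
```

```text
[[0.5262 0.291  0.008 ]
 [0.5157 0.1932 0.008 ]
 [0.4173 0.2049 0.008 ]] [0.47179237 0.24794476 0.008     ] 0.098447097015777 0.09902924889216963
-96.15530846522482
173.21847453841926
t 7.55 pos [0.469  0.2502 0.1755] F [ 0.4 -0.7 -0.1] w 0.536 | dist 0.103 shift [0.008 0.004 0.342] turn [0.0002 0.001  0.0013]
```

```bash
python3 -m creep '[[0,0.007,0.004,0.07,0,0,0],[0,0.007,0.004,0.14,0,0.001,0.001],[0,0.007,0.004,0.21,0,0.001,0.001],[0,0.007,0.004,0.27,0,0.001,0.001],[0,0.007,0.004,0.30,0,0.001,0.001]]';python3 -m creep '[[0,0,0,0,0,0,0],[0,0,0,0,0,0,0]]' ; python3 -c "from h import *;to([.471,.248,.067])"
```

```text
time_s: 7.97
tcp_pos: [0.4695, 0.2457, 0.0832]
ee_rot: [[0.95, -0.312, -0.004], [-0.312, -0.95, -0.004], [-0.002, 0.004, -1.0]]
wrist_force: [-0.5, -0.0, -0.4]
gripper_width: 0.534
time_s: 8.13
tcp_pos: [0.4697, 0.2444, 0.083]
ee_rot: [[0.95, -0.313, -0.005], [-0.313, -0.95, -0.005], [-0.003, 0.006, -1.0]]
wrist_force: [0.8, -0.1, 0.3]
gripper_width: 0.532
t 8.13 pos [0.4697 0.2444 0.083 ] F [ 0.8 -0.1  0.3] w 0.532 | dist 0.016 shift [ 0.001 -0.013  0.053] turn [ 0.0019  0.0009 -0.0012]
```

```bash
python3 -m creep '[[0,0.001,-0.007,0.01,0.002,0.001,-0.001],[0,0.001,-0.013,0.02,0.002,0.001,-0.001],[0,0.001,-0.013,0.03,0.002,0.001,-0.001],[0,0.001,-0.013,0.03,0.002,0.001,-0.001],[0,0.001,-0.013,0.03,0.002,0.001,-0.001]]' ; python3 -c "from h import *;to([.471,.248,.067])"
```

```text
time_s: 8.55
tcp_pos: [0.4711, 0.2482, 0.0741]
ee_rot: [[0.951, -0.31, 0.001], [-0.31, -0.951, 0.0], [0.0, -0.001, -1.0]]
wrist_force: [0.1, -0.1, -1.5]
gripper_width: 0.532
t 8.55 pos [0.4711 0.2482 0.0741] F [ 0.1 -0.1 -1.5] w 0.532 | dist 0.007 shift [-0.     0.001  0.024] turn [-0.0002 -0.0001 -0.0001]
```

Next I lower in small steps until contact.

```bash
python3 -m creep '[[0,0,0,0.006,0,0,0],[0,0,0,0.012,0,0,0],[0,0,0,0.018,0,0,0],[0,0,0,0.022,0,0,0],[0,0,0,0.022,0,0,0]]' ; python3 -c "from h import *;to([.471,.248,.065])"
```

```text
time_s: 8.97
tcp_pos: [0.4709, 0.248, 0.0671]
ee_rot: [[0.951, -0.31, -0.0], [-0.31, -0.951, -0.0], [-0.0, 0.0, -1.0]]
wrist_force: [0.6, -0.5, 0.0]
gripper_width: 0.532
t 8.97 pos [0.4709 0.248  0.0671] F [ 0.6 -0.5  0. ] w 0.532 | dist 0.002 shift [ 0.    -0.     0.007] turn [ 0.      0.     -0.0001]
```

```bash
python3 -m creep '[[0,0,0,0.003,0,0,0],[0,0,0,0.006,0,0,0],[0,0,0,0.006,0,0,0]]' ;python3 -m creep '[[0,0,0,0.002,0,0,0],[0,0,0,0.003,0,0,0],[0,0,0,0.003,0,0,0]]' ; python3 -c "from h import *;to([.471,.248,.065])"
```

```text
time_s: 9.22
tcp_pos: [0.4709, 0.248, 0.0652]
ee_rot: [[0.951, -0.31, -0.0], [-0.31, -0.951, -0.0], [-0.0, 0.0, -1.0]]
wrist_force: [-0.1, -0.8, -0.6]
gripper_width: 0.536
time_s: 9.47
tcp_pos: [0.4713, 0.2479, 0.065]
ee_rot: [[0.951, -0.31, 0.001], [-0.31, -0.951, -0.0], [0.001, -0.0, -1.0]]
wrist_force: [-0.5, -0.9, 4.8]
gripper_width: 0.534
t 9.47 pos [0.4713 0.2479 0.065 ] F [-0.5 -0.9  4.8] w 0.534 | dist 0.0 shift [-0.001  0.     0.   ] turn [-0.     -0.0002  0.    ]
```

Contact shows as 4.8 N, so I'm opening the gripper.

```bash
python3 -m creep '[[0.56,0,0,0,0,0,0],[0.6,0,0,0,0,0,0],[0.65,0,0,0,0,0,0],[0.8,0,0,0,0,0,0],[1,0,0,0,0,0,0]]' ;python3 -m creep '[[1,0,0,0,0,0,0],[1,0,0,0,0,0,0],[1,0,0,0,0,0,0],[1,0,0,0,0,0,0]]'
python3 - <<'E'
from h import *
cv2.imwrite("pics/w7.png",r.capture("wrist"))
to([.471,.248,.19])
E
```

```text
time_s: 9.88
tcp_pos: [0.4712, 0.248, 0.0648]
ee_rot: [[0.951, -0.31, 0.0], [-0.31, -0.951, -0.0], [0.001, 0.0, -1.0]]
wrist_force: [0.4, -0.7, -0.6]
gripper_width: 0.72
time_s: 10.22
tcp_pos: [0.4712, 0.248, 0.0648]
ee_rot: [[0.951, -0.31, 0.0], [-0.31, -0.951, -0.0], [0.001, -0.0, -1.0]]
wrist_force: [0.2, -0.1, 0.0]
gripper_width: 0.974
t 10.27 pos [0.4712 0.248  0.0648] F [0.2 0.8 0.6] w 0.98 | dist 0.125 shift [-0.     0.    -0.417] turn [ 0.     -0.0002  0.    ]
```

View pics/w7.png

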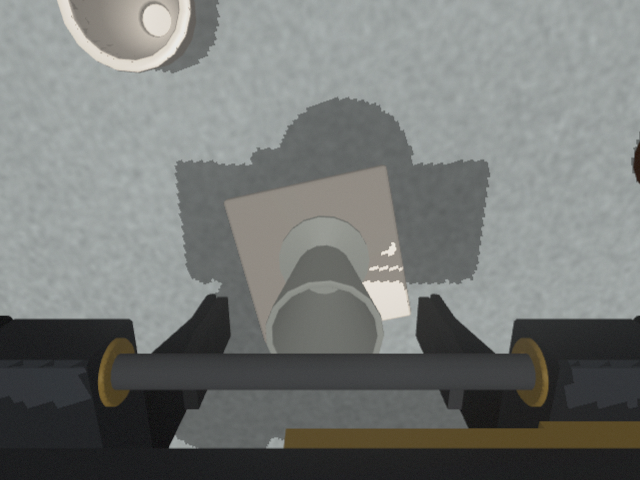

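The measure is released and stands clear of both fingers (rim 267–383) on the tile. I'll lift away and go to the bottle.

```bash
python3 -m creep '[[1,0,0,-0.08,0,0,0],[1,0,0,-0.18,0,0,0],[1,0,0,-0.3,0,0,0],[1,0,0,-0.4,0,0,0],[1,0,0,-0.417,0,0,0]]' ; python3 -c "from h import *;to([.6355,-.071,.19])"
```

```text
time_s: 10.68
tcp_pos: [0.474, 0.2499, 0.1962]
ee_rot: [[0.951, -0.309, 0.01], [-0.309, -0.951, 0.006], [0.008, -0.009, -1.0]]
wrist_force: [0.9, 0.8, -0.3]
gripper_width: 0.997
t 10.68 pos [0.474  0.2499 0.1962] F [ 0.9  0.8 -0.3] w 0.997 | dist 0.359 shift [0.842 0.852 0.019] turn [-0.003  -0.0024  0.0004]
```

```bash
python3 -m creep '[[1,0.842,0.852,0.015,-0.003,-0.002,0],[1,0.842,0.852,0.015,-0.003,-0.002,0],[1,0.842,0.852,0.015,-0.003,-0.002,0],[1,0.842,0.852,0.015,-0.003,-0.002,0],[1,0.842,0.852,0.015,-0.003,-0.002,0]]' ; python3 -c "from h import *;to([.6355,-.071,.19])"
```

```text
time_s: 11.1
tcp_pos: [0.5668, 0.0611, 0.1905]
ee_rot: [[0.951, -0.308, 0.001], [-0.308, -0.951, -0.0], [0.001, -0.0, -1.0]]
wrist_force: [0.4, 1.0, 0.5]
gripper_width: 0.995
t 11.1 pos [0.5668 0.0611 0.1905] F [0.4 1.  0.5] w 0.995 | dist 0.149 shift [0.353 0.349 0.002] turn [-0.     -0.0004  0.0006]
```

```bash
python3 -m creep '[[1,0.1,0.1,0,0,0,0],[1,0.2,0.2,0,0,0,0],[1,0.3,0.3,0,0,0,0],[1,0.353,0.349,0,0,0,0],[1,0.353,0.349,0,0,0,0]]' >/dev/null; python3 -m creep '[[1,0,0,0,0,0,0],[1,0,0,0,0,0,0]]'
python3 - <<'E'
from h import *
s=r.sense();im=r.capture("wrist");cv2.imwrite("pics/w8.png",im)
o=r.outline_of("wrist","bottle_center")
if o:
    ys,xs=np.where(o[0]["pixels"]);b=[xs.min()-.5,ys.min()-.5,xs.max()+.5,ys.max()+.5];print(o[0]["score"],b,wfit(s,BOT,b,[.63,-.07]))
cv2.imwrite("pics/t8.png",r.capture("top"))
for n,M,x0 in(("measure_center",MEAS,[.47,.25]),):
    o=r.outline_of("top",n)
    if o:
        ys,xs=np.where(o[0]["pixels"]);b=np.array([xs.min(),ys.min(),xs.max()+1,ys.max()+1])-.5
        print(n,o[0]["score"],b,*fit(M,[("top",b)],x0,.008))
to([.6355,-.071,.19])
E
```

```text
time_s: 11.68
tcp_pos: [0.6362, -0.0759, 0.1881]
ee_rot: [[0.949, -0.314, -0.001], [-0.314, -0.949, -0.001], [-0.001, 0.002, -1.0]]
wrist_force: [0.0, -0.2, -0.0]
gripper_width: 1.002
0.97 [np.float64(285.5), np.float64(191.5), np.float64(344.5), np.float64(268.5)] (array([ 0.6368, -0.0697]), array([-0.2, -0.6,  0.2,  0.5]))
measure_center 0.56 [189.5 253.5 223.5 283.5] [0.47286827 0.24745131] [-0.9 -0.4  0.9  0.4]
t 11.88 pos [ 0.6364 -0.0745  0.1894] F [ 0.1 -0.3 -0.5] w 1.005 | dist 0.004 shift [-0.006 -0.01  -0.002] turn [ 0.0003 -0.0003 -0.0007]
```

View pics/w8.png

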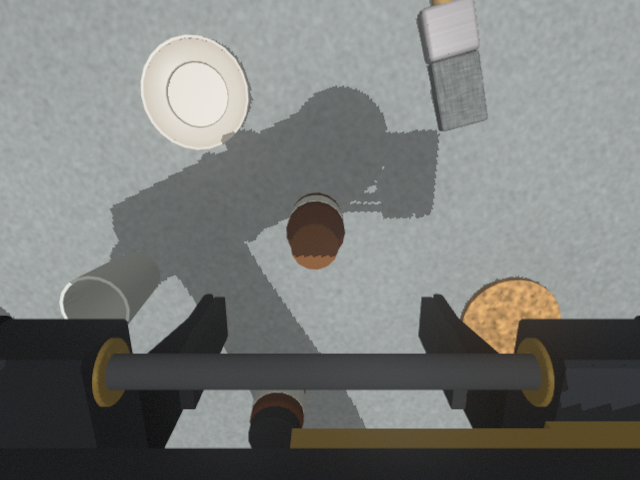

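View pics/t8.png

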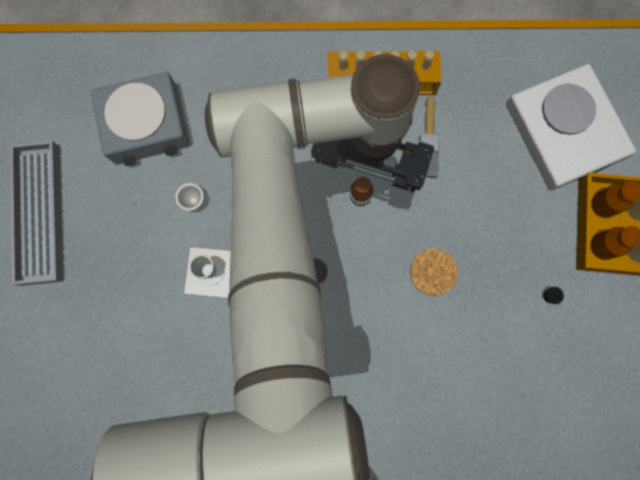

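In the wrist view the bottle is at (315,230), which fits to (0.6368,-0.0697). In the top view the measure stands centred on the tile. I'm descending on the bottle now.

```bash
python3 -m creep '[[1,-0.006,-0.013,0.08,0,0,0],[1,-0.006,-0.013,0.16,0,0,0],[1,-0.006,-0.013,0.24,0,0,0],[1,-0.006,-0.013,0.28,0,0,0],[1,-0.006,-0.013,0.28,0,0,0]]';  python3 -m creep '[[1,0,0,0,0,0,0]]'
python3 - <<'E'
from h import *
s=r.sense();im=r.capture("wrist");cv2.imwrite("pics/w9.png",im)
to([.6365,-.0705,.050])
E
```

```text
time_s: 12.3
tcp_pos: [0.6334, -0.0692, 0.1021]
ee_rot: [[0.95, -0.311, -0.006], [-0.311, -0.95, -0.001], [-0.006, 0.003, -1.0]]
wrist_force: [-0.2, 0.3, -0.0]
gripper_width: 0.996
time_s: 12.38
tcp_pos: [0.6338, -0.0687, 0.1027]
ee_rot: [[0.951, -0.31, -0.005], [-0.31, -0.951, -0.002], [-0.005, 0.003, -1.0]]
wrist_force: [0.5, -0.9, -0.2]
gripper_width: 0.999
t 12.43 pos [ 0.6335 -0.0684  0.1026] F [-0.7  0.7 -0.4] w 1.001 | dist 0.053 shift [0.013 0.003 0.175] turn [0.001  0.0017 0.0001]
```

View pics/w9.png

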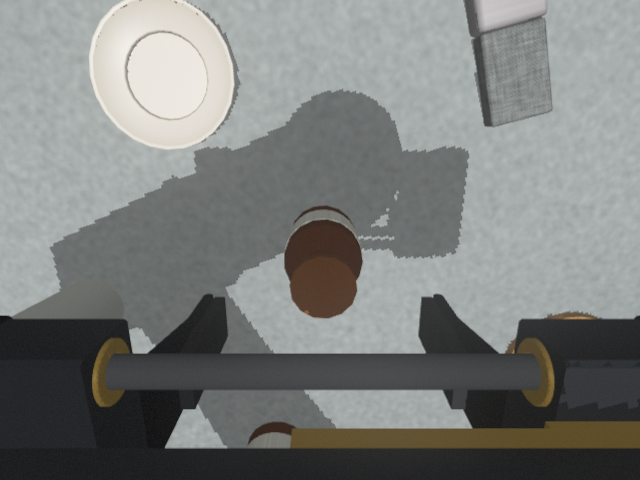

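The bottle is centred between the fingers at column 323.

```bash
python3 -m creep '[[1,0.013,0.001,0.05,0.001,0.002,0],[1,0.013,0.001,0.1,0.001,0.002,0],[1,0.013,0.001,0.15,0.001,0.002,0],[1,0.013,0.001,0.172,0.001,0.002,0],[1,0.013,0.001,0.172,0.001,0.002,0]]';  python3 -c "from h import *;to([.6365,-.0705,.050])";python3 -m creep '[[0.8,0,0,0,0,0,0],[0.7,0,0,0,0,0,0],[0.6,0,0,0,0,0,0]]'
python3 - <<'E'
from h import *
s=r.sense();im=r.capture("wrist");cv2.imwrite("pics/w10.png",im)
to([.6365,-.0705,.050])
E
```

```text
time_s: 12.85
tcp_pos: [0.6363, -0.0698, 0.0504]
ee_rot: [[0.951, -0.309, -0.001], [-0.309, -0.951, -0.0], [-0.0, 0.0, -1.0]]
wrist_force: [0.0, 0.8, -0.2]
gripper_width: 0.999
t 12.85 pos [ 0.6363 -0.0698  0.0504] F [ 0.   0.8 -0.2] w 0.999 | dist 0.001 shift [0.001 0.002 0.001] turn [0.0002 0.0001 0.0001]
time_s: 13.1
tcp_pos: [0.6372, -0.0697, 0.0519]
ee_rot: [[0.951, -0.309, 0.002], [-0.309, -0.951, -0.0], [0.002, -0.0, -1.0]]
wrist_force: [0.7, 0.1, -0.5]
gripper_width: 0.854
t 13.15 pos [ 0.6371 -0.0697  0.0517] F [ 0.4 -0.1 -0.7] w 0.813 | dist 0.002 shift [-0.001  0.003  0.006] turn [-0.0001 -0.0005  0.0002]
```

View pics/w10.png

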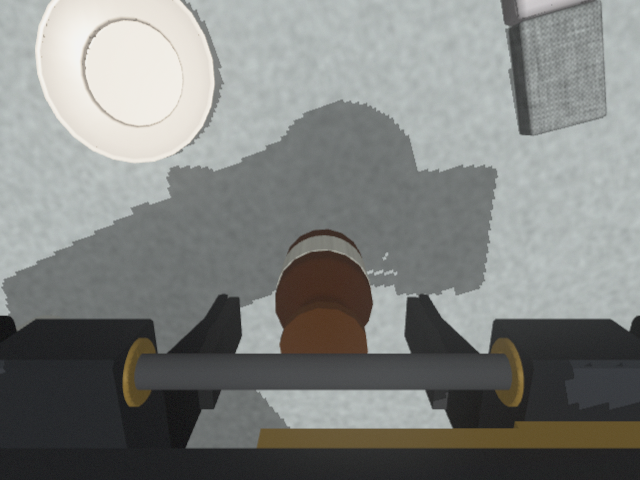

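```bash
python3 -m creep '[[0.7,0,0,0.007,0,0,0],[0.6,0,0,0.007,0,0,0],[0.4,0,0,0.007,0,0,0],[0.2,0,0,0.007,0,0,0],[0,0,0,0.007,0,0,0]]'; python3 -m creep '[[0,0,0,0,0,0,0],[0,0,0,0,0,0,0],[0,0,0,0,0,0,0],[0,0,0,0,0,0,0]]'
python3 - <<'E'
from h import *
s=r.sense();im=r.capture("wrist");cv2.imwrite("pics/w11.png",im)
to([.6365,-.0705,.050])
E
```

```text
time_s: 13.57
tcp_pos: [0.637, -0.0697, 0.0496]
ee_rot: [[0.951, -0.309, 0.002], [-0.309, -0.951, -0.0], [0.002, -0.0, -1.0]]
wrist_force: [-0.3, 0.0, -0.2]
gripper_width: 0.479
time_s: 13.9
tcp_pos: [0.637, -0.0698, 0.0497]
ee_rot: [[0.951, -0.309, 0.002], [-0.309, -0.951, -0.0], [0.002, -0.0, -1.0]]
wrist_force: [0.4, -1.0, 0.7]
gripper_width: 0.368
t 13.95 pos [ 0.6371 -0.0698  0.0497] F [-0.8 -0.5  1.1] w 0.37 | dist 0.001 shift [-0.001  0.003 -0.001] turn [-0.0001 -0.0005  0.0002]
```

View pics/w11.png

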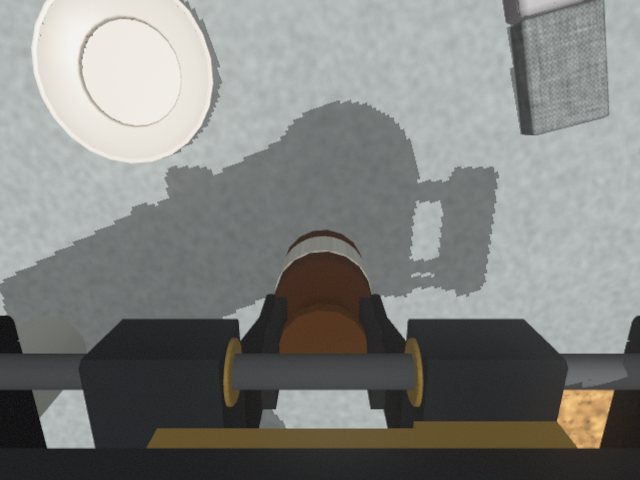

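The reading is 0.37 of 87 mm, about 32 mm, but the body is 48 mm, so the fingers aren't where I assumed. I'll check with the scene camera before lifting.

Run:
```python
from h import *
s=r.sense();R=np.array(s["ee_rot"]);p=np.array(s["tcp_pos"])
for n,(x0,y0) in(("scene",(250,230)),("top",(290,130))):
    im=cv2.resize(r.capture(n)[y0:y0+120,x0:x0+150],None,fx=5,fy=5,interpolation=2);im=cv2.convertScaleAbs(im,alpha=1.6)
    raw=im.copy()
    for z,c in((.017,(0,255,0)),(-.002,(255,255,0)),(-.02,(0,255,255)),(-.053,(0,0,255))):
        for sy in(-1,1):
            q=proj(n,p+R@[0,sy*.016,z])[0];cv2.circle(im,tuple(int(v) for v in (q-[x0,y0])*5),3,c,-1)
    cv2.imwrite(f"pics/{n}12.png",im);cv2.imwrite(f"pics/{n}12r.png",raw)
s=r.sense();print(s["time_s"])
```

```text
14.05
```

View pics/scene12.png

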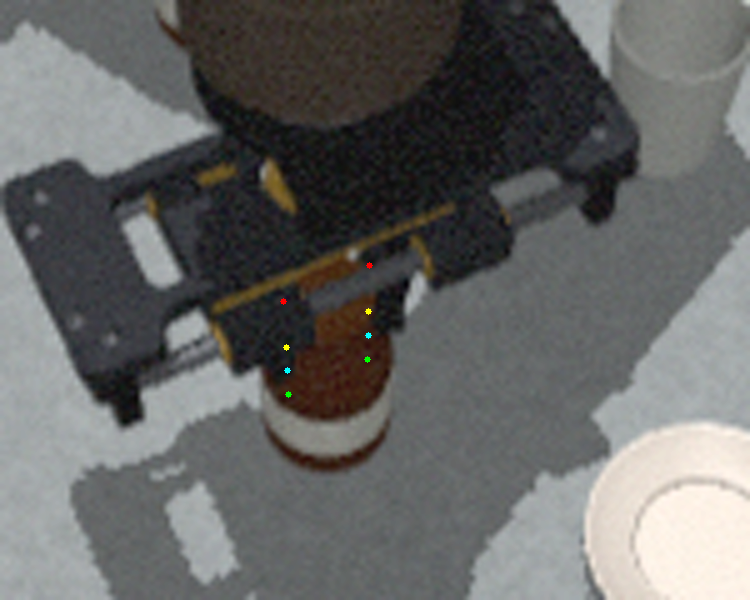

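View pics/scene12r.png

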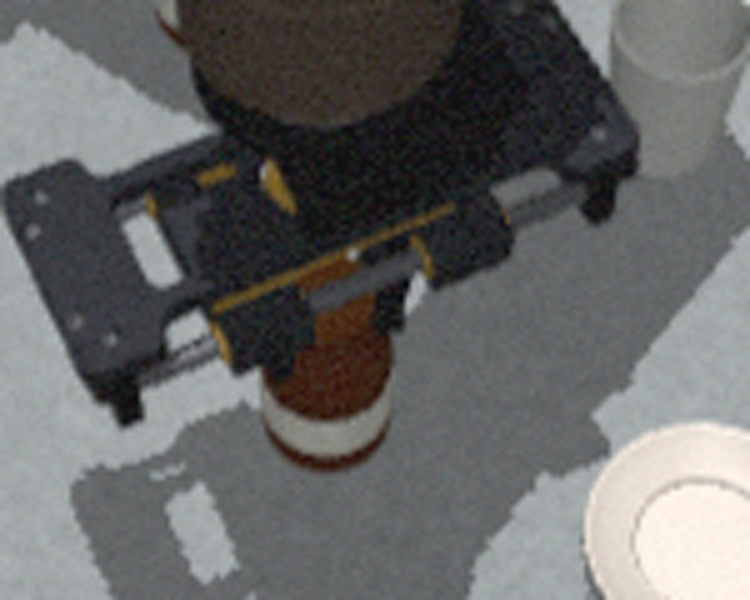

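View pics/top12.png

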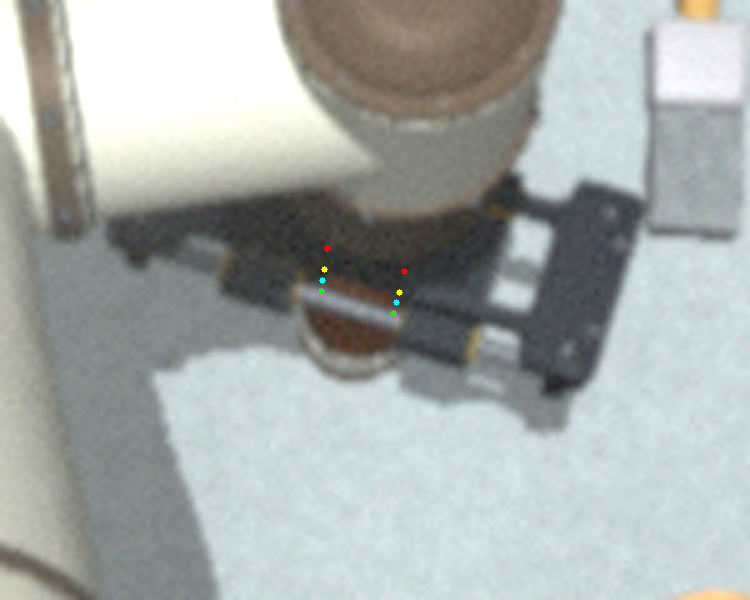

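The fingertips actually end near the TCP height, higher than I assumed. The pads are on the 35 mm fixed stopper, with the bottle hanging below, which is a stable hold. I'll lift gently and verify.

```bash
python3 -m creep '[[0,0,0,-0.005,0,0,0],[0,0,0,-0.01,0,0,0],[0,0,0,-0.02,0,0,0],[0,0,0,-0.03,0,0,0],[0,0,0,-0.03,0,0,0]]'
python3 - <<'E'
from h import *
cv2.imwrite("pics/w13.png",r.capture("wrist"));to([.469,-.221,.15])
im=r.capture("scene");cv2.imwrite("pics/s13.png",cv2.convertScaleAbs(cv2.resize(im[230:350,250:400],None,fx=5,fy=5),alpha=1.6))
E
```

```text
time_s: 14.47
tcp_pos: [0.6375, -0.0697, 0.0595]
ee_rot: [[0.951, -0.309, 0.003], [-0.309, -0.951, -0.0], [0.003, -0.001, -1.0]]
wrist_force: [0.8, 0.1, -0.5]
gripper_width: 0.368
t 14.52 pos [ 0.6374 -0.0697  0.0592] F [ 0.   1.1 -2. ] w 0.372 | dist 0.244 shift [-0.377  0.653 -0.304] turn [-0.0002 -0.0008  0.0002]
```

View pics/w13.png

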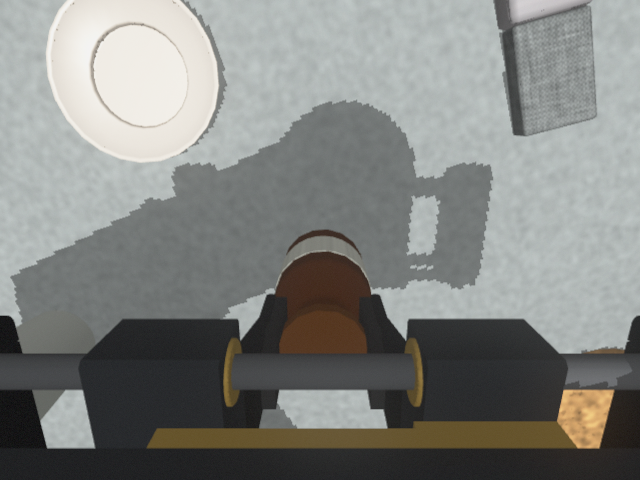

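View pics/s13.png

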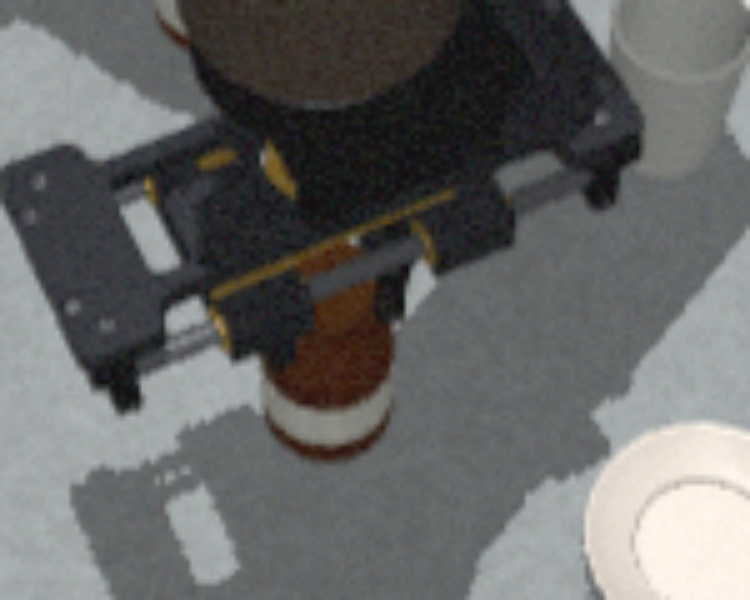

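```bash
python3 - <<'E'
from h import *
s={"tcp_pos":np.array([.6371,-.0698,.0497]),"ee_rot":np.array(r.sense()["ee_rot"])}
body=rev([(.024,0),(.024,.056)])
def f(x):
    a=wproj(s,body+[x[0],x[1],0]);return [a[:,0].min()-275.5,a[:,0].max()-370.5,a[:,1].min()-230]
q=least_squares(f,[.637,-.07]);print(q.x,f(q.x),s["ee_rot"].T@([*q.x,0]-s["tcp_pos"]))
to([.469,-.221,.15])
E
python3 -m creep '[[0,0,0,-0.08,0,0,0],[0,-0.05,0.1,-0.18,0,0,0],[0,-0.13,0.22,-0.28,0,0,0],[0,-0.2,0.34,-0.3,0,0,0],[0,-0.26,0.45,-0.3,0,0,0]]'; python3 -c "from h import *;to([.469,-.221,.15])"
```

```text
[ 0.63504127 -0.0693933 ] [np.float64(-2.779519615674303), np.float64(2.774560418123997), np.float64(0.268731766179485)] [-0.00218499  0.00027707  0.0496955 ]
t 14.57 pos [ 0.6371 -0.0697  0.0589] F [-0.2  0.5 -1.3] w 0.37 | dist 0.244 shift [-0.376  0.653 -0.305] turn [-0.0002 -0.0006  0.0002]
time_s: 14.98
tcp_pos: [0.5283, -0.1684, 0.1509]
ee_rot: [[0.952, -0.308, 0.008], [-0.308, -0.952, -0.001], [0.008, -0.002, -1.0]]
wrist_force: [-0.1, -0.7, -1.9]
gripper_width: 0.369
t 14.98 pos [ 0.5283 -0.1684  0.1509] F [-0.1 -0.7 -1.9] w 0.369 | dist 0.079 shift [-0.134  0.228  0.002] turn [-0.0005 -0.0024  0.0008]
```

```bash
python3 -m creep '[[0,-0.05,0.08,0,0,-0.001,0],[0,-0.09,0.16,0,0,-0.002,0],[0,-0.12,0.21,0,0,-0.002,0],[0,-0.134,0.228,0,0,-0.002,0.001],[0,-0.134,0.228,0,0,-0.002,0.001]]'; python3 -m creep '[[0,0,0,0,0,0,0],[0,0,0,0,0,0,0]]'
python3 - <<'E'
from h import *
s=r.sense();cv2.imwrite("pics/w14.png",r.capture("wrist"));to([.47,-.221,.08])
o=r.outline_of("wrist","mat_top")
for d in o[:1]:
    ys,xs=np.where(d["pixels"]);print(d["score"],xs.min(),xs.max(),ys.min(),ys.max())
p=wproj(s,[[.469,-.221,.008]]);print(p)
E
```

```text
time_s: 15.4
tcp_pos: [0.4677, -0.2218, 0.1506]
ee_rot: [[0.95, -0.313, 0.002], [-0.313, -0.95, 0.001], [0.001, -0.002, -1.0]]
wrist_force: [0.7, -0.4, -1.4]
gripper_width: 0.372
time_s: 15.57
tcp_pos: [0.4684, -0.2214, 0.1506]
ee_rot: [[0.95, -0.312, 0.002], [-0.312, -0.95, 0.001], [0.001, -0.002, -1.0]]
wrist_force: [0.5, -0.4, -1.0]
gripper_width: 0.369
t 15.62 pos [ 0.4685 -0.2212  0.1505] F [-1.  -0.  -0.9] w 0.367 | dist 0.071 shift [ 0.004 -0.002  0.235] turn [-0.0006 -0.0004 -0.0006]
0.8 263 380 165 261
[[322.54630705 226.80452281]]
```

View pics/w14.png

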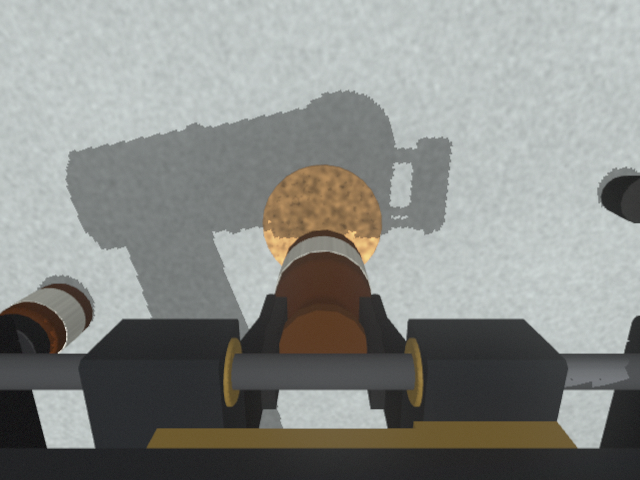

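The bottle hangs in line above the mat; the mat spans columns 264–382 and its top edge is at row 165. I'll fit the mat and lower.

```bash
python3 - <<'E'
from h import *
s=r.sense();M=rev([(.05,.008)])
def f(x):
    a=wproj(s,M+[x[0],x[1],0]);return [a[:,0].min()-263,a[:,0].max()-382,a[:,1].min()-164.5]
q=least_squares(f,[.469,-.22]);print(q.x,np.round(f(q.x),1))
E
python3 -m creep '[[0,0.005,-0.002,0.05,0,0,0],[0,0.005,-0.002,0.1,0,0,0],[0,0.005,-0.002,0.15,0,0,0],[0,0.005,-0.002,0.19,0,0,0],[0,0.005,-0.002,0.2,0,0,0]]'; python3 -c "from h import *;to([.470,-.221,.065])"
```

```text
[ 0.46999052 -0.22104874] [-0.7  0.7  0.1]
time_s: 16.08
tcp_pos: [0.4694, -0.2201, 0.0882]
ee_rot: [[0.95, -0.311, -0.003], [-0.311, -0.95, 0.002], [-0.003, -0.001, -1.0]]
wrist_force: [-0.4, 0.2, -0.7]
gripper_width: 0.371
t 16.08 pos [ 0.4694 -0.2201  0.0882] F [-0.4  0.2 -0.7] w 0.371 | dist 0.023 shift [0.003 0.002 0.077] turn [-0.0005  0.001  -0.0003]
```

```bash
python3 -m creep '[[0,0.004,0.002,0.02,0,0.001,0],[0,0.004,0.002,0.04,0,0.001,0],[0,0.004,0.002,0.06,0,0.001,0],[0,0.004,0.002,0.08,0,0.001,0],[0,0.004,0.002,0.08,0,0.001,0]]'; python3 -c "from h import *;to([.4705,-.221,.0577])"
```

```text
time_s: 16.5
tcp_pos: [0.4696, -0.2208, 0.0631]
ee_rot: [[0.95, -0.311, -0.002], [-0.311, -0.95, 0.002], [-0.002, -0.001, -1.0]]
wrist_force: [-0.9, 0.6, -1.2]
gripper_width: 0.371
t 16.5 pos [ 0.4696 -0.2208  0.0631] F [-0.9  0.6 -1.2] w 0.371 | dist 0.006 shift [ 0.003 -0.     0.018] turn [-0.0004  0.0007 -0.0004]
```

```bash
python3 -m creep '[[0,0.003,0,0.004,0,0.001,0],[0,0.003,0,0.008,0,0.001,0],[0,0.003,0,0.012,0,0.001,0],[0,0.003,0,0.014,0,0.001,0],[0,0.003,0,0.014,0,0.001,0]]'; python3 -m creep '[[0,0,0,0.002,0,0,0],[0,0,0,0.004,0,0,0],[0,0,0,0.004,0,0,0]]';python3 -c "from h import *;to([.4705,-.221,.0577])"
```

```text
time_s: 16.92
tcp_pos: [0.4704, -0.2211, 0.059]
ee_rot: [[0.95, -0.311, 0.002], [-0.311, -0.95, 0.001], [0.001, -0.001, -1.0]]
wrist_force: [-0.2, -0.1, -2.5]
gripper_width: 0.369
time_s: 17.17
tcp_pos: [0.4704, -0.2211, 0.0578]
ee_rot: [[0.95, -0.311, 0.002], [-0.311, -0.95, 0.001], [0.001, -0.001, -1.0]]
wrist_force: [0.7, -0.0, -0.4]
gripper_width: 0.373
t 17.17 pos [ 0.4704 -0.2211  0.0578] F [ 0.7 -0.  -0.4] w 0.373 | dist 0.0 shift [ 0. -0.  0.] turn [-0.0004 -0.0004 -0.0004]
```

```bash
python3 -m creep '[[0,0,0,0.002,0,0,0],[0,0,0,0.003,0,0,0],[0,0,0,0.003,0,0,0]]';python3 -c "from h import *;to([.4705,-.221,.0577])"
```

```text
time_s: 17.42
tcp_pos: [0.4709, -0.2212, 0.0576]
ee_rot: [[0.951, -0.311, 0.003], [-0.311, -0.951, 0.0], [0.002, -0.001, -1.0]]
wrist_force: [-0.7, 1.0, 4.9]
gripper_width: 0.366
t 17.42 pos [ 0.4709 -0.2212  0.0576] F [-0.7  1.   4.9] w 0.366 | dist 0.001 shift [-0.002 -0.    -0.   ] turn [-0.0004 -0.0008 -0.0002]
```

Contact is at 4.9 N. I'm releasing slowly.

```bash
python3 -m creep '[[0.4,0,0,0,0,0,0],[0.44,0,0,0,0,0,0],[0.5,0,0,0,0,0,0],[0.7,0,0,0,0,0,0],[1,0,0,0,0,0,0]]' ;python3 -m creep '[[1,0,0,0,0,0,0],[1,0,0,0,0,0,0],[1,0,0,0,0,0,0],[1,0,0,0,0,0,0],[1,0,0,0,0,0,0]]'
python3 - <<'E'
from h import *
cv2.imwrite("pics/w15.png",r.capture("wrist"))
to([.47,-.221,.19])
E
```

```text
time_s: 17.83
tcp_pos: [0.4709, -0.2212, 0.0575]
ee_rot: [[0.95, -0.311, 0.002], [-0.311, -0.95, 0.0], [0.002, -0.001, -1.0]]
wrist_force: [0.0, -0.1, -0.3]
gripper_width: 0.57
time_s: 18.25
tcp_pos: [0.4709, -0.2212, 0.0575]
ee_rot: [[0.95, -0.311, 0.003], [-0.311, -0.95, 0.0], [0.002, -0.001, -1.0]]
wrist_force: [-0.2, -0.4, -0.2]
gripper_width: 0.94
t 18.3 pos [ 0.4709 -0.2212  0.0575] F [ 0.9  0.3 -0.3] w 0.962 | dist 0.133 shift [-0.002 -0.    -0.442] turn [-0.0004 -0.0007 -0.0003]
```

View pics/w15.png

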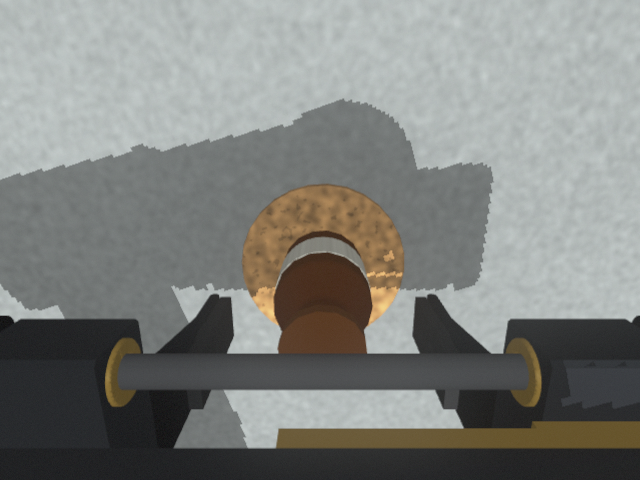

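The bottle stands on the mat, clear of the fingers. I'll back off straight up, then check.

```bash
python3 -m creep '[[1,0,0,-0.06,0,0,0],[1,0,0,-0.16,0,0,0],[1,0,0,-0.28,0,0,0],[1,0,0,-0.4,0,0,0],[1,0,0,-0.46,0,0,0]]' ; python3 -m creep '[[1,-0.1,0.1,-0.2,0,0,0],[1,-0.2,0.2,-0.3,0,0,0],[1,0,0.35,-0.4,0,0,0],[1,0.1,0.5,-0.4,0,0,0],[1,0.1,0.5,-0.4,0,0,0]]';python3 -m creep '[[1,0,0,0,0,0,0],[1,0,0,0,0,0,0],[1,0,0,0,0,0,0],[1,0,0,0,0,0,0],[1,0,0,0,0,0,0]]'
python3 - <<'E'
from h import *
T={"measure_center":(MEAS,[.47,.25]),"bottle_center":(BOT,[.47,-.22])}
for n in("scene","top"):
    cv2.imwrite(f"pics/{n}16.png",r.capture(n))
    for t,(M,x0) in T.items():
        for d in r.outline_of(n,t)[:1]:
            ys,xs=np.where(d["pixels"]);b=np.array([xs.min(),ys.min(),xs.max()+1,ys.max()+1])-.5
            print(n,t,round(d["score"],2),b,*fit(M,[(n,b)],x0,.008))
to([.47,-.22,.3])
E
```

```text
time_s: 18.72
tcp_pos: [0.4725, -0.222, 0.2003]
ee_rot: [[0.951, -0.31, 0.01], [-0.31, -0.951, -0.002], [0.01, -0.001, -1.0]]
wrist_force: [0.4, -0.7, 0.3]
gripper_width: 0.998
time_s: 19.13
tcp_pos: [0.4485, -0.3554, 0.3162]
ee_rot: [[0.951, -0.309, 0.014], [-0.309, -0.951, -0.004], [0.014, -0.001, -1.0]]
wrist_force: [0.7, 0.9, -0.4]
gripper_width: 1.0
time_s: 19.55
tcp_pos: [0.4481, -0.3541, 0.3158]
ee_rot: [[0.951, -0.307, 0.013], [-0.307, -0.952, -0.003], [0.013, -0.001, -1.0]]
wrist_force: [0.5, 0.3, 0.9]
gripper_width: 1.003
scene measure_center 0.69 [354.5 137.5 381.5 185.5] [0.47293462 0.24511021] [-0.4 -0.2  0.3  0.1]
scene bottle_center 0.79 [173.5 270.5 207.5 314.5] [ 0.46879534 -0.22227215] [-0.7 -0.8  0.8  0.8]
top measure_center 0.76 [188.5 254.5 223.5 283.5] [0.471826   0.24846923] [-0.4 -0.9  0.4  0.9]
t 19.85 pos [ 0.4485 -0.3549  0.3163] F [-0.1  0.1 -0.3] w 0.998 | dist 0.138 shift [-0.071 -0.45   0.054] turn [-0.0002 -0.0045  0.0006]
```

View pics/scene16.png

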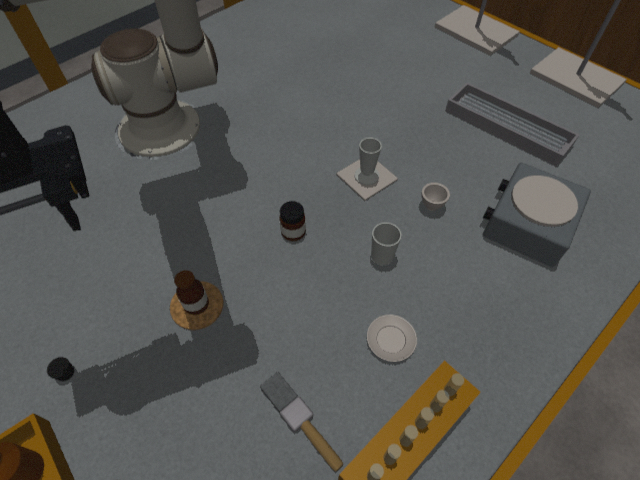

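View pics/top16.png

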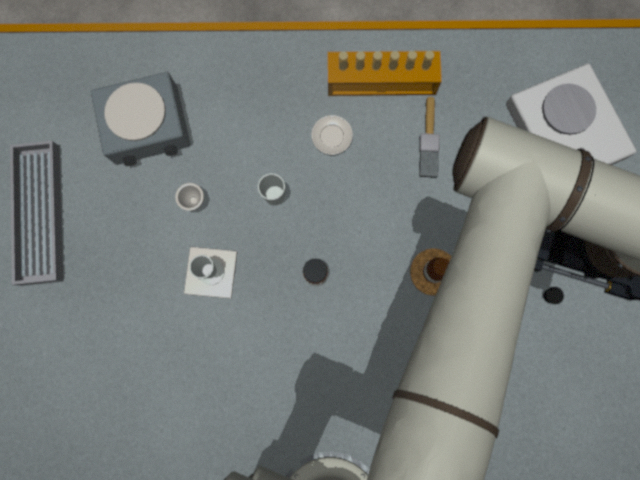

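Both pieces stand upright and centred: the measure is on the tile (scene 370,160) and the bottle on the mat (scene 191,293). The scene-camera fits agree to within 1–2 mm, and the arm is clear, so I'm handing in.

```bash
python3 -c "from station import r;print(r.finish_job())"
```

```text
the job is handed in; nothing more can be done
None
```

The measure is standing on the tile and the bottle on the mat, both upright. The measure went first. The job was handed in at about 20 s of the 61 s allowed, with the gripper open and the arm clear. I lowered each one until the wrist sensed about 5 N of contact, then opened the gripper slowly.

**Measure:** the final fits put it at (0.473, 0.245) from the scene camera and (0.472, 0.248) from the top camera. The tile centre is about (0.471, 0.248), so it is within about 3 mm, close to the camera calibration error.

**Bottle:** the scene camera puts it at (0.469, -0.222), against a mat centre of about (0.470, -0.221). The top camera could not confirm this because the arm partly hid the bottle.

**Disagreements:**
- The gripper closed to about 32 mm on the bottle, where I expected the 48 mm body. The pictures suggest the fingers reach less far down than I had assumed. The pads were most likely on the fixed 35 mm stopper and held the cone near its rim.
- Both pieces lifted and set down without any slip in the wrist pictures.
- The scene and top cameras differ from each other by up to about 4 mm in y, so I averaged them and checked against the wrist camera.

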